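Empty the parts dispenser into the bin

TASK

Stand the blue bin on the bench under the front of the parts dispenser, where it will catch what comes out, and let go of it while the door is still shut. Then swing the dispenser's yellow door wide open by its handle (about 70 degrees or more), so that all four orange motor feet slide off the chute into the bin. Leave the door open and the bin standing there with all four in it, and do not disturb the tape roll, the motor or the screwdriver.

Things in the scene. Friction and masses are not known exactly. Their poses are not given: they have to be found in the camera images.
- dispenser: Grey parts dispenser fixed to the bench. Origin: on the bench under its middle; -x is its front, facing the robot roughly. Body: x -100 to 100 mm, y -117 to 117, z 110 to 290, clear roof. Pedestal 200 wide, x -20 to 110 (6 mm foot plate 250 wide, x -20 to 140), so under the front (x -100 to -20) the bench is free for 110 mm height
- mouth (a point): Centre of the chute's lower lip: middle of the front face (dispenser x -100 mm, y 0), 128 mm above the bench; axes are the dispenser's. The smooth chute inside, 100 mm wide, slopes 34 degrees down to here. Four orange feet lie on it against the shut door and slide out as it opens, landing from under the lip to about 90 mm in front of it
- door (a joint): Angle of the yellow door, rad: 0 shut, stop at 1.9. Door 234 mm wide, 12 thick, z 116 to 286 mm, shut against the front face. Upright hinge at its +y edge (robot's left); the free -y edge swings towards the robot, clockwise from above. No latch; 0.25 N m friction holds it where it is left
- door_hinge (a point): Point on the door's upright hinge axis: 106 mm to -x and 117 mm to +y of the dispenser's origin, 266 mm above the bench. Axes turn with the door: -y runs from hinge to free edge, -x out of the outer face
- door_handle (a point): Grip point on the handle: upright black round bar 12 mm thick, z 180 to 286 mm, axis 40 mm out from the door's outer face, on two 8 mm struts at z 191 and 271. It is 46 mm to -x and 204 mm to -y of the hinge axis in the door's axes; this point is 266 mm above the bench, 20 below the tops of bar and door. Pinch it from above, a finger on each side along the door's y
- bin: Blue open plastic bin, 170 mm (x) by 200 mm (y), 55 high, walls and floor 5, 0.2 to 0.35 kg. Origin at the centre of its underside. A red grip tab is in the middle of its -x wall
- bin_tab (a point): Grip point on the bin's upright red tab: 11 mm thick (bin x), 50 wide (y), from 30 to 85 mm above the underside. This point is on its middle plane, 85.5 mm to -x of the bin's origin, 75 above the underside; axes are the bin's
- foot0: Orange moulded motor foot, a rounded block 34 x 28 x 22 mm with a black dot on top, 25 to 50 g; at first on the chute behind the door. Origin at the centre of its underside
- foot1: Orange moulded motor foot, a rounded block 34 x 28 x 22 mm with a black dot on top, 25 to 50 g; at first on the chute behind the door. Origin at the centre of its underside
- foot2: Orange moulded motor foot, a rounded block 34 x 28 x 22 mm with a black dot on top, 25 to 50 g; at first on the chute behind the door. Origin at the centre of its underside
- foot3: Orange moulded motor foot, a rounded block 34 x 28 x 22 mm with a black dot on top, 25 to 50 g; at first on the chute behind the door. Origin at the centre of its underside
- tape_roll: White roll of tape lying flat, 90 mm across, 24 mm high, a bystander. Origin at the centre of its underside
- motor: Black round fan motor standing shaft up, 90 mm across, 72 mm high, a bystander. Origin at the centre of its underside
- screwdriver: Screwdriver lying on the bench, handle to its -x, a bystander. Origin under its middle, on the bench

How it is judged:
On the way, in this order (a step that is already met when the one before it is completed fails the run):
1. the bin stands upright on the bench under the mouth of the chute (centre within 90 mm of it, seen from above), released, the door still shut (height (world z) of bin below 0.008 m and angle between bin's own z axis and vertical below 0.1 rad and horizontal distance between bin and mouth below 0.09 m and linear speed of bin below 0.02 m/s and contact force between bin and the fingers below 0.1 N and value of joint door below 0.06 rad), for 0.2 s.
2. the door is swung open, past 1.1 rad (value of joint door above 1.1 rad), for 0.2 s.
At the end, for the whole second after the job is handed in: The door stands open by more than 1.1 rad, at rest; the bin stands upright on the bench (tilt under 0.1 rad), its centre within 90 mm of the chute's mouth seen from above; all four orange feet lie at rest inside the bin, below its rim (value of joint door above 1.1 rad and velocity of joint door between -0.05 and 0.05 rad/s and linear speed of bin below 0.02 m/s and height (world z) of bin below 0.008 m and angle between bin's own z axis and vertical below 0.1 rad and horizontal distance between bin and mouth below 0.09 m and x of foot0 in the frame of bin between -0.082 and 0.082 m and y of foot0 in the frame of bin between -0.097 and 0.097 m and z of each of foot0, foot1, foot2, foot3 in the frame of bin below 0.055 m and linear speed of each of foot0, foot1, foot2, foot3 below 0.03 m/s and x of foot1 in the frame of bin between -0.082 and 0.082 m and y of foot1 in the frame of bin between -0.097 and 0.097 m and x of foot2 in the frame of bin between -0.082 and 0.082 m and y of foot2 in the frame of bin between -0.097 and 0.097 m and x of foot3 in the frame of bin between -0.082 and 0.082 m and y of foot3 in the frame of bin between -0.097 and 0.097 m); the robot touches nothing.
It fails at once if the tape roll is moved by more than 30 mm (distance of tape_roll from where it was at the start of the episode above 0.03 m).
It fails at once if the motor is moved by more than 30 mm (distance of motor from where it was at the start of the episode above 0.03 m).
It fails at once if the screwdriver is moved by more than 30 mm (distance of screwdriver from where it was at the start of the episode above 0.03 m).
It also fails if it takes over 64 s, if anything falls off the work surface, if the arm or the gripper's body presses on something with over 40 N, if the wrist force passes 120 N, or if a joint passes its speed limit or range.

ROBOT

A 6-joint arm with a two-finger parallel gripper is mounted at the origin on the work surface. World frame = base frame: x ahead of the robot, y to its left, z up, the work surface at z = 0. Lengths are in m, angles in rad, forces in N, time in s.
With the tool pointing down it reaches from about 0.3 to 0.775 m from the base axis. Payload 14.6 kg.
Tool frame: the origin (TCP) lies on the mounting face of the last link; the fingertips stand 173 mm ahead of it and the grasp point (between the pads) lies 155 mm ahead of it (manip.nose_length is the distance from the TCP to the fingertips, in m); z points along the fingers, y is the line along which they close (so a half turn about z gives the same grasp; the last joint's range is limited). The gripper opens to 85 mm and grips with 20 to 120 N. Pads are 22 mm wide; open, the fingers measure 114 mm over their backs; the gripper's body (76 mm by 85 mm) begins 54 mm behind the grasp point. The pads swing forward as they close: fully open they stand 13 mm farther back than shut.
Start: joints at [-1.301, 0.3, 1.521, -0, 1.321, -0.067], TCP at [0.182, -0.519, 0.405] pointing down, gripper open.
Joint ranges: [-3.03, 3.03], [-0.79, 2.21], [0.23, 2.52], [-1.04, 4.18], [0, 3.07], [-2.55, 2.55]. Speed limits (rad/s): [2.22, 2.22, 2.57, 3.14, 3.14, 3.14].

INTERFACE

Orientations are given as a unit quaternion [w, x, y, z].
In Python, from station import status, eyes, job, manip gives the robot as it stands.
- The arm moves only by the tool carry_out, never from a script. Its arguments are lists of equal length, an entry for each row: "jaw": the opening, from 0 (shut) to 1 (fully open); "travel": the shift along the world's x, y, z as a fraction of full scale, a list of three; "turn": the turn, a rotation vector about the world's x, y, z as a fraction of full scale, a list of three. A call has 1 to 10 rows; each row shifts and turns the commanded pose from where the row before left it; what a row does not reach is not made up. Full scale, the value 1, is 0.05 m for a shift and 0.12 rad for a turn. A row lasts 1/8 s, in which the tool goes at most 62.5 mm and 10.7 degrees, less where a joint would pass 70% of its speed; a pose out of reach is approached as far as the arm can. A call with a number of a shift or a turn outside -1 to 1 is refused whole. A call with a gripper value outside its range is refused whole. The fingers move at their own pace and stop on an object; "force" is the grip in N (left out, the last holds). Time passes only in rows, so rows that do not move let the fingers close. It gives the time, the measured TCP pose, the force, the opening and the grip force at its end, in the units of the state.
- status.observe(): the state, without advancing time (a new reading comes with each control period).
- eyes.grab_frame(name): name is "scene" or "top" or "wrist"; returns the picture (400x640x3 uint8, red, green, blue); there is no depth.
- eyes.camera_params(name): a dict with "K" (3x3 intrinsics, pixels), "cam_to_world" (4x4, takes a point from camera to world coordinates). Camera axes: x right, y down, z forward; pixel columns grow to the right and rows downward; lengths in m; the calibration is good to about 2 mm. The wrist camera is an equidistant fisheye: a pixel r from the principal point sees the ray r / f radians off the axis. A picture is of the moment at which its call begins: read the wrist's pose just before it. camera_params takes no time and is no camera call; for the wrist camera it gives the pose at the moment of the call.
- job.close_job(): hands the job in; it is judged then, once.
The state is a dict: "time": time; "qpos": joint angles; "joint_velocities": joint speeds; "effort": joint torques, N m; "ee_pos": TCP position; "tcp_rot": TCP orientation; "contact_force": force on the tool from outside, world axes, zero at the start; "wrist_torque": the same for the moment, N m; "opening": opening from 0.0 (shut) to 1.0 (fully open); "grip_force": force on a finger pad.
Only numpy, scipy, OpenCV 4.12 (cv2) and the standard library are available. Lean on these libraries where they do the work, as an engineer would, in place of code of your own. Each camera call takes 0.05 s, during which the arm holds its last target. There are 200 camera calls.

## Working session

There is one attempt and no reset: what is moved stays moved. The work goes in short steps, Python scripts to look and compute and a tool call to move; the robot and the scene stay as the last step left them, time stands still between calls to the robot, and variables do not carry over. Pictures are saved under pics/ and viewed, at most 10 in all, crops included, and the job is handed in when it is done.

Besides the shell and the picture viewer there is one more tool, called as name(argument=value, ...) on one line, values as JSON. carry_out: Moves the arm, as the interface text tells. Shift numbers are shares of 0.05 m and turn numbers shares of 0.12 rad, none past 1 either way. Its arguments: {"type":"object","properties":{"jaw":{"type":"array","items":{"type":"number"}},"travel":{"type":"array","items":{"type":"array","items":{"type":"number"}}},"turn":{"type":"array","items":{"type":"array","items":{"type":"number"}}},"force":{"type":"number"}},"required":["jaw","travel","turn"]}

```bash
mkdir -p pics; ls
python3 - <<'E'
from station import status, eyes, job, manip
import cv2
s=status.observe();print(s)
for n in("scene","top"):
    p=eyes.camera_params(n);print(n,p["K"],p["cam_to_world"])
    cv2.imwrite(f"pics/{n}0.png",eyes.grab_frame(n)[:,:,::-1])
E
```

```text
pics
{'time': 0.0, 'qpos': array([-1.30058801e+00,  3.00533282e-01,  1.52161069e+00, -1.70246388e-05,
        1.32067963e+00, -6.66297114e-02]), 'joint_velocities': array([-2.58067463e-04, -5.37277608e-04,  3.29539489e-05,  1.55037647e-04,
       -1.52448466e-03, -4.00932426e-04]), 'effort': array([ 4.47992943e-04, -5.43499267e+01, -3.61790442e+01, -3.33752200e-05,
        4.03670230e-03,  3.40597204e-07]), 'ee_pos': array([ 0.18175106, -0.51907359,  0.40407454]), 'tcp_rot': array([-6.11451988e-04,  9.85850469e-01,  1.67625993e-01, -7.07441738e-05]), 'contact_force': array([-0.11239271,  0.57976308,  0.08087758]), 'wrist_torque': array([-0.00437882,  0.00780963, -0.05421077]), 'grip_force': 0.0, 'opening': 1.0002171419178794}
scene [[391.09010572   0.         324.03314501]
 [  0.         391.09010572 197.37674125]
 [  0.           0.           1.        ]] [[ 0.90727415  0.39860458 -0.13404482  0.69649256]
 [ 0.42052505 -0.85726251  0.29708529 -0.26142166]
 [ 0.00350796 -0.325907   -0.94539532  1.08807633]
 [ 0.          0.          0.          1.        ]]
top [[493.97088285   0.         312.95953323]
 [  0.         493.97088285 197.01861583]
 [  0.           0.           1.        ]] [[ 0.02582153 -0.97467215  0.22214286  0.26148246]
 [-0.99965006 -0.02389848  0.01134098  0.00292286]
 [-0.00574486 -0.22235796 -0.97494817  1.67361071]
 [ 0.          0.          0.          1.        ]]
```

View pics/scene0.png

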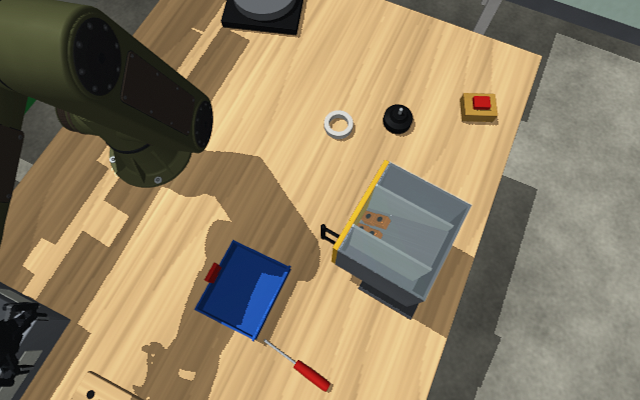

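View pics/top0.png

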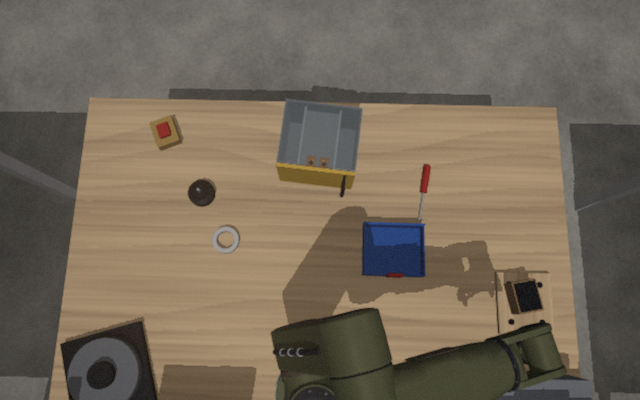

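The scene view has the bin at about (243,290) with its red tab at (213,272). The door's yellow top runs from (387,163) to (335,260), with the handle at (330,234). The top view has the bin at (393,250), the tab at (395,275) and the handle at (344,186). I'll enlarge both.

Run:
```python
import cv2
a=cv2.imread("pics/scene0.png")[150:350,185:485]; b=cv2.imread("pics/top0.png")[90:290,265:435]
cv2.imwrite("pics/sceneC.png",cv2.resize(a[:,:200],None,fx=3.9,fy=3,interpolation=cv2.INTER_CUBIC)[:0+600] if 0 else cv2.resize(a,(800,533),interpolation=cv2.INTER_CUBIC))
cv2.imwrite("pics/topC.png",cv2.resize(b,(510,600),interpolation=cv2.INTER_CUBIC))
```

```text
(no output)
```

View pics/sceneC.png

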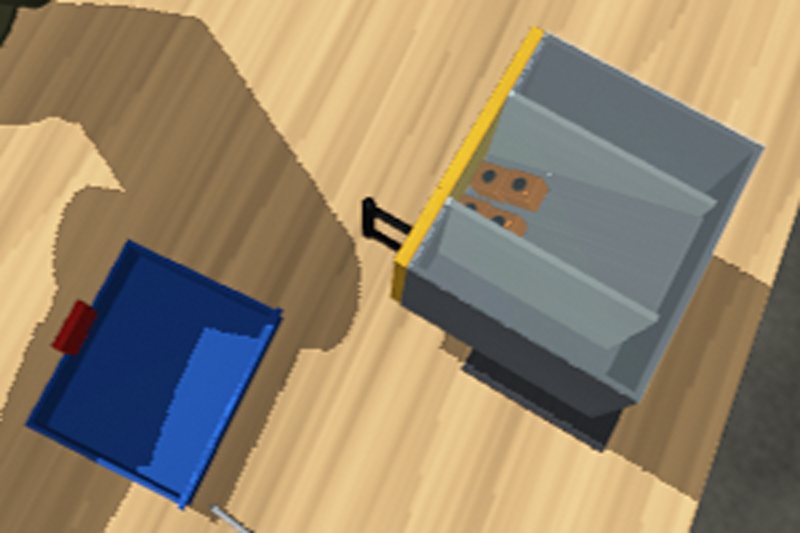

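View pics/topC.png

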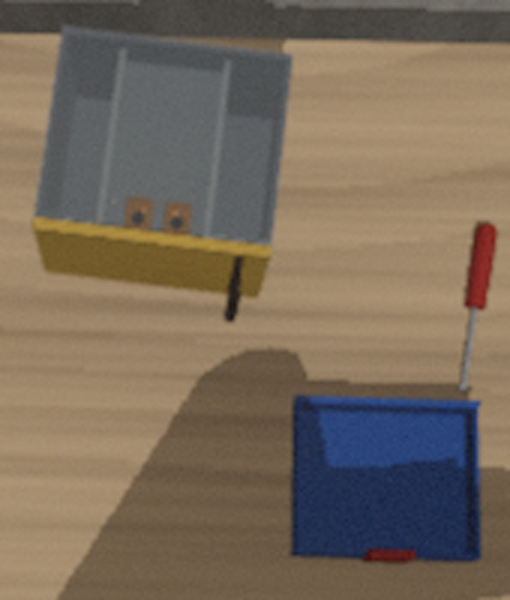

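Crop readings are the bin rim corners, tab top, door-top corners, body back corners and bar top. I'll fit both poses (x, y, z, yaw) jointly over the two views.

```bash
cat > h.py <<'E'
import numpy as np
from station import eyes
from scipy.optimize import least_squares
P={n:eyes.camera_params(n) for n in("scene","top")}
S=lambda u,v:("scene",185+u/2.6667,150+v/2.6667)
T=lambda u,v:("top",265+u/3,90+v/3)
def proj(n,X):
    M=np.linalg.inv(P[n]["cam_to_world"]);c=M[:3,:3]@X+M[:3,3];p=P[n]["K"]@c;return p[:2]/p[2]
def fit(obs,x0):
    w=lambda p,X:np.array([p[0]+np.cos(p[3])*X[0]-np.sin(p[3])*X[1],p[1]+np.sin(p[3])*X[0]+np.cos(p[3])*X[1],p[2]+X[2]])
    r=lambda p:np.concatenate([proj(o[0],w(p,X))-o[1:] for X,o in obs])
    s=least_squares(r,x0,loss="soft_l1");return s.x,r(s.x).reshape(-1,2).round(1),w
def tri(*obs):
    return least_squares(lambda X:np.concatenate([proj(o[0],X)-o[1:] for o in obs]),[.5,0,.1]).x
E
python3 - <<'E'
from h import *
a,b=.085,.1
bo=[]
for X,s,t in [((-a,b,.055),(130,240),(294,556)),((a,b,.055),(282,313),(295,397)),((a,-b,.055),(185,505),(479,403)),((-a,-b,.055),(27,425),(480,558))]: bo+=[(X,S(*s)),(X,T(*t))]
p,r,w=fit(bo,[.5,-.15,0,0]);print("bin",p.round(4),r.tolist())
tt=tri(S(75,328),T(390,555)) ;print("tab tri",tt, "fit tab",w(p,(-.0855,0,.085)))
do=[]
for X,s,t in [((-.112,.117,.286),(532,28),(37,229)),((-.112,-.117,.286),(394,263),(270,254)),((.1,.117,.29),(763,148),(63,28)),((.1,-.117,.29),(638,402),(290,57))]: do+=[(X,S(*s)),(X,T(*t))]
q,r,w=fit(do,[.8,0,0,0]);print("disp",q.round(4),r.tolist())
hb=w(q,(-.152,-.087,.286));print("handle fit",hb,"proj scene crop",(proj("scene",hb)-[185,150])*2.6667,"top",(proj("top",hb)-[265,90])*3)
print("handle tri",tri(S(367,203),T(237.5,293)))
print("mouth",w(q,(-.1,0,.128)),"bin-in-disp",)
print("tape",tri(("scene",339,124.5),("top",226,240)),"motor top",tri(("scene",398,113),("top",201,190)))
E
```

```text
bin [ 0.4635 -0.249  -0.0075 -0.0053] [[0.2, 0.1], [0.2, -1.4], [-0.8, -0.5], [0.3, 0.2], [-0.5, 0.2], [-0.9, -0.0], [0.2, 0.1], [-0.3, -0.2]]
tab tri [ 0.3772     -0.24930864  0.06273046] fit tab [ 0.37795269 -0.2485325   0.07751083]
disp [ 0.7687  0.0035 -0.009  -0.0978] [[-0.1, 0.3], [-1.5, 0.3], [-0.0, -0.0], [-0.1, 1.3], [0.2, -0.1], [-0.5, 0.2], [0.2, 0.6], [0.7, -0.8]]
handle fit [ 0.60894229 -0.06827352  0.27704229] proj scene crop [369.44518545 205.99991909] top [234.73999524 293.82847276]
handle tri [ 0.60725398 -0.06990403  0.28881227]
mouth [0.66918683 0.01323474 0.11904229] bin-in-disp
tape [0.48452239 0.3137204  0.01107826] motor top [0.64105366 0.39643271 0.06552784]
```

carry_out(jaw=[1,1,1,1,1,1,1,1,1,1], travel=[[0.392,0.54,-0.2],[0.392,0.54,-0.2],[0.392,0.54,-0.2],[0.392,0.54,-0.2],[0.392,0.54,-0.2],[0.392,0.54,-0.2],[0.392,0.54,-0.2],[0.392,0.54,-0.2],[0.392,0.54,-0.2],[0.392,0.54,-0.2]], turn=[[0,0,1],[0,0,1],[0,0,1],[0,0,1],[0,0,1],[0,0,1],[0,0,1],[0,0,1],[0,0,1],[0,0,1]], force=60)

```text
time: 1.35
ee_pos: [0.3782, -0.2481, 0.3042]
tcp_rot: [-0.0, 0.718, 0.696, -0.0]
contact_force: [0.5, -0.7, 0.5]
opening: 0.996
grip_force: 0.0
```

Run:
```python
from station import status, eyes
import cv2
p=eyes.camera_params("wrist");print(p)
im=eyes.grab_frame("wrist");cv2.imwrite("pics/w1.png",im[:,:,::-1])
```

```text
{'K': array([[309.70691629,   0.        , 316.7073412 ],
       [  0.        , 309.70691629, 202.10929098],
       [  0.        ,   0.        ,   1.        ]]), 'cam_to_world': array([[ 0.99959502, -0.02658004, -0.0101631 ,  0.38037082],
       [-0.02843163, -0.94785143, -0.31744182, -0.1662227 ],
       [-0.00119549,  0.31760222, -0.94822329,  0.2737007 ],
       [ 0.        ,  0.        ,  0.        ,  1.        ]])}
```

View pics/w1.png

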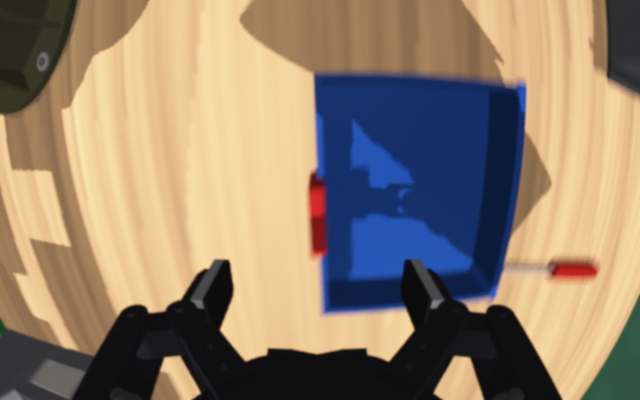

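The tab runs from (316,172) to (318,255) and lies between the fingers. I'll back-project it at the tab-top height.

```bash
cat >> h.py <<'E'
def wray(p,u,v,z):
    K=p["K"];d=np.array([u-K[0,2],v-K[1,2]]);r=np.hypot(*d);t=r/K[0,0]
    c=np.r_[np.sin(t)*d/max(r,1e-9),np.cos(t)];C=np.array(p["cam_to_world"]);w=C[:3,:3]@c
    return C[:3,3]+w*(z-C[2,3])/w[2]
E
python3 - <<'E'
from h import *
p=eyes.camera_params("wrist")
for z in(.085,):
  for uv in [(313,172),(323,172),(316,255),(327,255)]: print(uv,wray(p,*uv,z).round(4))
for uv in [(316,75),(323,312),(526,85),(494,298)]: print("rim",wray(p,*uv,.055).round(4))
E
```

```text
(313, 172) [ 0.3773 -0.2067  0.085 ]
(323, 172) [ 0.3835 -0.2068  0.085 ]
(316, 255) [ 0.3778 -0.2646  0.085 ]
(327, 255) [ 0.3854 -0.2647  0.085 ]
rim [ 0.3803 -0.1445  0.055 ]
rim [ 0.3822 -0.3387  0.055 ]
rim [ 0.5496 -0.1404  0.055 ]
rim [ 0.5511 -0.3394  0.055 ]
```

carry_out(jaw=[1,1,1,0.4,0,0,0,0,0,0], travel=[[0.02,0.04,-0.48],[0.02,0.04,-0.48],[0,0,-0.48],[0,0,0],[0,0,0],[0,0,0],[0,0,0],[0,0,0],[0,0,0.25],[0,0,0.25]], turn=[[0,0,0.2],[0,0,0],[0,0,0],[0,0,0],[0,0,0],[0,0,0],[0,0,0],[0,0,0],[0,0,0],[0,0,0]], force=80)

```text
time: 2.65
ee_pos: [0.3797, -0.245, 0.2586]
tcp_rot: [-0.0, 0.711, 0.704, -0.0]
contact_force: [-0.3, -0.2, -2.7]
opening: 0.11
grip_force: 78.3
```

carry_out(jaw=[0,0,0,0,0,0,0,0,0,0], travel=[[0,0.4,0],[0,0.7,0],[0,0.7,0],[0,0.7,0],[0.3,0.7,0],[0.5,0.7,0],[0.5,0.7,0],[0.5,0.5,0],[0.4,0.3,0],[0.2,0.1,0]], turn=[[0,0,0],[0,0,0],[0,0,0],[0,0,0],[0,0,-0.2],[0,0,-0.2],[0,0,-0.2],[0,0,-0.13],[0,0,0],[0,0,0]])

```text
time: 3.9
ee_pos: [0.4999, 0.0312, 0.2576]
tcp_rot: [-0.0, 0.74, 0.672, -0.0]
contact_force: [0.6, -0.1, -3.2]
opening: 0.112
grip_force: 78.4
```

Run:
```python
from station import status, eyes
import cv2,numpy as np
s=status.observe();print(s["ee_pos"],s["tcp_rot"],s["qpos"])
p=eyes.camera_params("wrist");np.save("w2.npy",p["cam_to_world"])
im=eyes.grab_frame("wrist")
a=eyes.grab_frame("scene")[100:350,210:510]
cv2.imwrite("pics/w2.png",im[:,:,::-1]);cv2.imwrite("pics/s2.png",cv2.resize(a[:,:,::-1],(720,600),interpolation=cv2.INTER_CUBIC))
```

```text
[0.49989358 0.03117284 0.25757118] [-2.57461546e-04  7.40254877e-01  6.72326278e-01 -1.64899887e-04] [-1.08823889e-02  3.71902519e-01  1.80177326e+00  1.85679563e-04
  9.68508918e-01  8.51149018e-02]
```

View pics/w2.png

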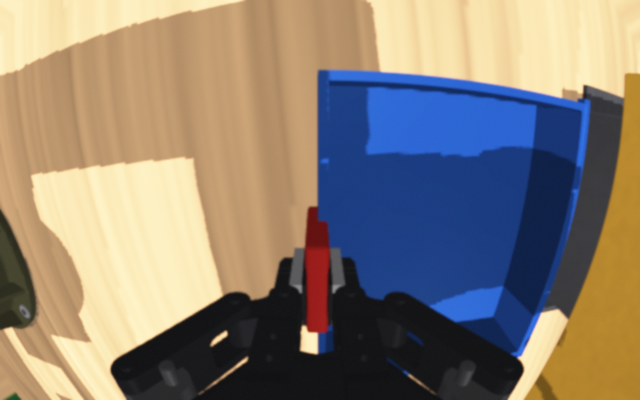

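View pics/s2.png

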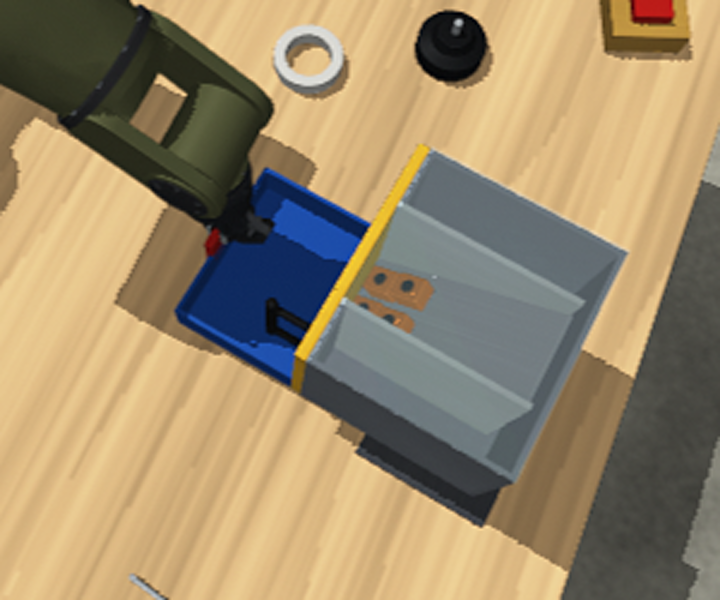

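The bin hangs level, parallel to the door, with its tab at dispenser (-270, 0) mm. It needs another 40 mm forward, then down and release.

carry_out(jaw=[0,0,0,0,0,0,0,0.5,0.7,0.7], travel=[[0.2,-0.02,0],[0.3,-0.03,0],[0.3,-0.03,0],[0,0,-0.2],[0,0,-0.2],[0,0,-0.1],[0,0,0],[0,0,0],[0,0,0],[0,0,0]], turn=[[0,0,0],[0,0,0],[0,0,0],[0,0,0],[0,0,0],[0,0,0],[0,0,0],[0,0,0],[0,0,0],[0,0,0]])

```text
time: 5.25
ee_pos: [0.5397, 0.0259, 0.2326]
tcp_rot: [0.0, 0.741, 0.672, 0.0]
contact_force: [1.5, -0.3, 0.6]
opening: 0.695
grip_force: 0.0
```

carry_out(jaw=[0.7,0.7,0.7,0.7,0.7,0.7,0.7,0.7,0.7,0.7], travel=[[0,0,0],[0,0,0.3],[0,0,0.6],[-0.4,-0.1,0.8],[-0.5,-0.2,0.8],[-0.5,-0.3,0.8],[0,-0.3,0.8],[0,-0.3,0.5],[0,-0.3,0],[0,-0.3,0]], turn=[[0,0,0],[0,0,0],[0,0,0],[0,0,0.8],[0,0,0.8],[0,0,1],[0,0,1],[0,0,1],[0,0,1],[0,0,1]])

```text
time: 6.5
ee_pos: [0.4693, -0.0645, 0.4641]
tcp_rot: [0.001, 0.423, 0.906, 0.0]
contact_force: [0.7, 0.6, -0.4]
opening: 0.7
grip_force: 0.0
```

carry_out(jaw=[0.7,0.7,0.7,0.7,0.7,0.7,0.7,0.7], travel=[[0.1,0,0],[0.1,0,0],[0.1,0,0],[0.1,0,0],[0.1,0,0],[0.1,0,0],[0,0,0],[0,0,0]], turn=[[0,0,0.92],[0,0,0.92],[0,0,0.92],[0,0,0.92],[0,0,0.92],[0,0,0.92],[0,0,0.92],[0,0,0]])

```text
time: 7.5
ee_pos: [0.4995, -0.064, 0.4635]
tcp_rot: [0.0, 0.052, 0.999, -0.0]
contact_force: [0.2, -0.5, 0.1]
opening: 0.7
grip_force: 0.0
```

Run:
```python
from station import status, eyes
import cv2,numpy as np
s=status.observe();print(s["ee_pos"],s["tcp_rot"],s["qpos"])
p=eyes.camera_params("wrist");np.save("w3.npy",p["cam_to_world"]);print(p["cam_to_world"].round(3))
cv2.imwrite("pics/w3.png",eyes.grab_frame("wrist")[:,:,::-1])
```

```text
[ 0.49946935 -0.0640385   0.46354736] [ 4.20272364e-04  5.21174163e-02  9.98640873e-01 -6.60001705e-05] [-2.00263402e-01  1.54632098e-01  1.56175955e+00 -6.57662982e-06
  1.42435019e+00 -1.66677668e+00]
[[ 0.102  0.944  0.315  0.418]
 [ 0.995 -0.097 -0.034 -0.055]
 [-0.001  0.317 -0.949  0.433]
 [ 0.     0.     0.     1.   ]]
```

View pics/w3.png

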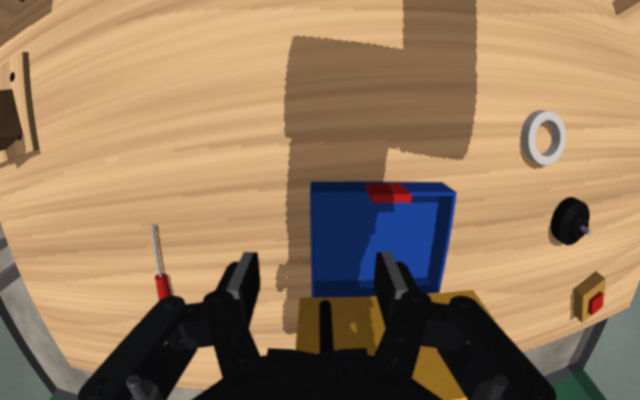

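Run:
```python
from h import *
p=eyes.camera_params("wrist")
for z in(.18,.19):print("bar bottom",wray(p,325,303,z).round(4))
for z in(.276,.286):print("bar top?",wray(p,326.5,350,z).round(4),wray(p,326.5,340,z).round(4))
for uv in [(311,183),(456,190),(312,297),(440,292)]:print("rim",wray(p,*uv,.055).round(4))
print("door bottom corners z.116",wray(p,298,297,.116).round(4),wray(p,475,291,.116).round(4))
print("tab",wray(p,388,186,.085).round(4))
```

```text
bar bottom [ 0.6094 -0.0669  0.18  ]
bar bottom [ 0.6019 -0.0664  0.19  ]
bar top? [ 0.5795 -0.0651  0.276 ] [ 0.5694 -0.0643  0.276 ]
bar top? [ 0.5692 -0.0645  0.286 ] [ 0.5598 -0.0637  0.286 ]
rim [ 0.5176 -0.0731  0.055 ]
rim [0.546  0.1218 0.055 ]
rim [ 0.6906 -0.091   0.055 ]
rim [0.7112 0.108  0.055 ]
door bottom corners z.116 [ 0.645  -0.1026  0.116 ] [0.6735 0.1358 0.116 ]
tab [0.5224 0.0186 0.085 ]
```

carry_out(jaw=[0.8,0.8,0.8,0.8,0.8,0.8,0.8,0,0,0], travel=[[0.2,0,0.4],[0.7,0,0],[0.7,-0.03,0],[0.5,-0.03,0],[0.13,0,-0.25],[0,0,-0.5],[0,0,-0.5],[0,0,0],[0,0,0],[0,0,0]], turn=[[0,0,0],[0,0,0],[0,0,0],[0,0,0],[0,0,0],[0,0,0],[0,0,0],[0,0,0],[0,0,0],[0,0,0]], force=40)

```text
time: 8.8
ee_pos: [0.6111, -0.0671, 0.4214]
tcp_rot: [0.001, 0.052, 0.999, -0.0]
contact_force: [0.5, 0.4, 0.6]
opening: 0.16
grip_force: 0.0
```

carry_out(jaw=[0,0,0], travel=[[0,0,0],[0,0,0],[0,0,0]], turn=[[0,0,0],[0,0,0],[0,0,0]])

```text
time: 9.18
ee_pos: [0.6111, -0.0675, 0.4215]
tcp_rot: [0.001, 0.052, 0.999, -0.001]
contact_force: [-2.5, -3.9, 4.7]
opening: 0.126
grip_force: 39.2
```

Run:
```python
import numpy as np
h=np.array([.674,.134]);b=np.array([.611,-.067]);print(np.linalg.norm(b-h))
from h import *
q=[.7687,.0035,0,-.0978];c,s=np.cos(q[3]),np.sin(q[3])
h=np.array([.7687+c*-.106-s*.117,.0035+s*-.106+c*.117]);print("hinge",h)
v=b-h;L=np.hypot(*v);a0=np.arctan2(v[1],v[0]);print(L,a0)
t=np.r_[np.arange(0,1.4401,.08)]
X=np.c_[h[0]+.209*np.cos(a0-t),h[1]+.209*np.sin(a0-t)]
print((np.diff(X,axis=0)/.05).round(2).tolist());print(X[-1])
```

```text
0.21064187617850352
hinge [0.6746309  0.13029118]
0.2072985840168659 -1.8827860311424873
[[-0.31, 0.12], [-0.3, 0.14], [-0.29, 0.16], [-0.28, 0.19], [-0.26, 0.21], [-0.24, 0.23], [-0.23, 0.25], [-0.2, 0.26], [-0.18, 0.28], [-0.16, 0.29], [-0.14, 0.31], [-0.11, 0.32], [-0.09, 0.32], [-0.06, 0.33], [-0.03, 0.33], [-0.01, 0.33], [0.02, 0.33], [0.05, 0.33]]
[0.46905237 0.16795372]
```

carry_out(jaw=[0,0,0,0,0,0,0,0,0], travel=[[-0.31,0.12,0],[-0.3,0.14,0],[-0.29,0.16,0],[-0.28,0.19,0],[-0.26,0.21,0],[-0.24,0.23,0],[-0.23,0.25,0],[-0.2,0.26,0],[-0.18,0.28,0]], turn=[[0,0,-0.667],[0,0,-0.667],[0,0,-0.667],[0,0,-0.667],[0,0,-0.667],[0,0,-0.667],[0,0,-0.667],[0,0,-0.667],[0,0,-0.667]])

```text
time: 10.3
ee_pos: [0.4959, 0.0246, 0.4214]
tcp_rot: [0.0, 0.402, 0.916, -0.001]
contact_force: [-8.3, -6.6, 8.6]
opening: 0.131
grip_force: 40.1
```

carry_out(jaw=[0,0,0,0,0,0,0,0,0,0], travel=[[-0.16,0.29,0],[-0.14,0.31,0],[-0.11,0.32,0],[-0.09,0.32,0],[-0.06,0.33,0],[-0.03,0.33,0],[-0.01,0.33,0],[0.02,0.33,0],[0.05,0.33,0],[0,0,0]], turn=[[0,0,-0.667],[0,0,-0.667],[0,0,-0.667],[0,0,-0.667],[0,0,-0.667],[0,0,-0.667],[0,0,-0.667],[0,0,-0.667],[0,0,-0.667],[0,0,0]])

```text
time: 11.55
ee_pos: [0.4701, 0.1703, 0.4214]
tcp_rot: [0.0, 0.698, 0.716, 0.001]
contact_force: [-2.7, 1.9, 7.6]
opening: 0.128
grip_force: 40.1
```

Door is at about 1.44 rad. Release, then rise straight up and back off.

carry_out(jaw=[0.3,0.6,0.7,0.7,0.7,0.7,0.7,0.7,0.7,0.7], travel=[[0,0,0],[0,0,0],[0,0,0],[0,0,0.2],[0,0,0.4],[0,0,0.6],[0,0,0.6],[-0.5,0,0.4],[-0.8,0,0],[-0.5,0,0]], turn=[[0,0,0],[0,0,0],[0,0,0],[0,0,0],[0,0,0],[0,0,0],[0,0,0],[0,0,0],[0,0,0],[0,0,0]])

```text
time: 12.8
ee_pos: [0.3787, 0.1692, 0.5312]
tcp_rot: [0.0, 0.698, 0.716, 0.001]
contact_force: [-0.6, 0.8, 0.2]
opening: 0.698
grip_force: 0.0
```

Run:
```python
from station import status, eyes
import cv2
a=eyes.grab_frame("scene")[100:350,210:510]; b=eyes.grab_frame("top")[90:290,265:435]
a=cv2.resize(a,(500,417),interpolation=cv2.INTER_CUBIC);b=cv2.resize(b,(300,353),interpolation=cv2.INTER_CUBIC)
b=cv2.copyMakeBorder(b,0,64,0,0,cv2.BORDER_CONSTANT)
cv2.imwrite("pics/end.png",cv2.hconcat([a,b])[:,:,::-1]);print(status.observe()["contact_force"])
```

```text
[ 0.52673616 -0.13525689  0.15306981]
```

View pics/end.png

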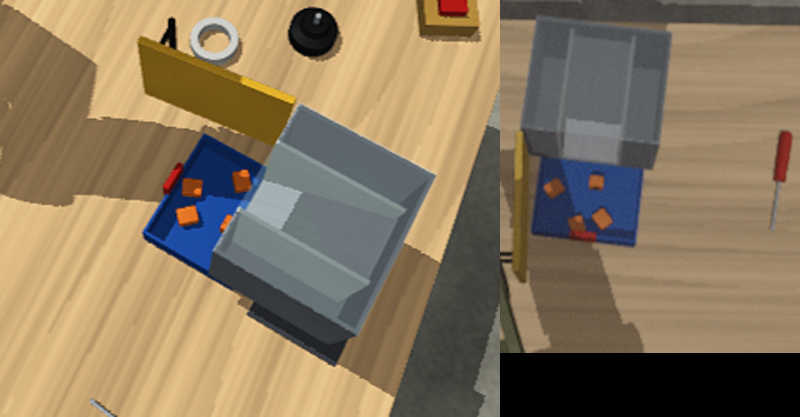

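All four feet are in the bin, at (553,188), (597,181), (577,222) and (602,217) in the top half. The door is open and the chute is empty. I'll check the bin position numerically.

Run:
```python
from h import *
C=P["top"]["cam_to_world"];K=P["top"]["K"]
for u,v in[(33,235),(136,243)]:
    d=C[:3,:3]@np.linalg.inv(K)@[265+u/1.765,90+v/1.765,1];print((C[:3,3]+d*(.055-C[2,3])/d[2]).round(3))
```

```text
[0.539 0.117 0.055]
[ 0.529 -0.077  0.055]
```

```bash
python3 -c "
from station import job
print(job.close_job())"
```

```text
the job is handed in; nothing more can be done
None
```

The job is handed in, with no verdict returned: the final pictures show all four feet in the bin, which stands about 50 mm from the mouth, and the tape roll, motor and screwdriver were not touched; by the arm's path the door is open about 80 degrees.

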